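# Turn a screw box lid-down and stack it

## Robot

A 6-joint arm with a two-finger parallel gripper is mounted at the origin on the work surface. World frame = base frame: x ahead of the robot, y to its left, z up, the work surface at z = 0. Lengths are in m, angles in rad, forces in N, time in s.
With the tool pointing down it reaches from about 0.3 to 0.875 m from the base axis. Payload 6.4 kg.
Tool frame: the origin (TCP) lies at the very end of the fingers, on their centre line; the grasp point (between the pads) lies 19 mm behind it; z points along the fingers, y is the direction in which the jaws open and shut (so a half turn about z gives the same grasp; the last joint's range is limited). The gripper opens to 88 mm and grips with 3 to 60 N. Pads are 18 mm wide; open, the fingers measure 123 mm over their backs; the gripper's body (75 mm by 187 mm) begins 45 mm behind the grasp point.
Start: joints at [1.054, 0.181, 1.607, -0, 1.354, -0.206], TCP at [0.176, 0.547, 0.239] pointing down, gripper open.
Joint ranges: [-2.99, 2.99], [-0.89, 2.07], [0.3, 2.58], [-1.14, 4.28], [0, 2.63], [-3.12, 3.12]. Speed limits (rad/s): [2.57, 2.57, 3.01, 3.14, 3.14, 3.14].

## Interface

Orientations are given as a unit quaternion [w, x, y, z].
In Python, from bench import env, snapshot, camera_params gives the robot as it stands.
- The arm moves only by the shell command python3 -m handwheel 'ROWS'. ROWS is JSON, a list of rows, each a list of 3 entries, a list of its own where there are three numbers: the shift along the tool's x, y, z in mm, then the turn about the tool's z in rad, then the closure in counts, from 0 (fully open) to 255 (shut). A call has 1 to 5 rows; each row shifts and turns the pose as measured when the row begins, along the tool's axes as they then stand; what a row does not reach is not made up. A row lasts 1/12 s, in which the tool goes at most 41.7 mm and 7.16 degrees, less where a joint would pass 70% of its speed; a pose out of reach is approached as far as the arm can. A call is refused whole if a number of a shift passes 41.7 or a number of a turn 0.125, either way. A call with a gripper value outside its range is refused whole. The fingers move at their own pace and stop on an object; the grip force is fixed at half the most. Time passes only in rows, so rows that do not move let the fingers close. It gives the time, the measured TCP pose, the force and the opening at its end, in the units of the state.
- env.get_obs(): the state, without advancing time (a new reading comes with each control period).
- snapshot(name): name is "side" or "top"; returns (picture, depth): 480x640x3 uint8, red, green, blue; 480x640 float32, m along the optical axis (not along the pixel's ray), 0 where there is no reading.
- camera_params(name): a dict with "camera_matrix" (3x3 intrinsics, pixels), "T" (4x4, takes a point from camera to world coordinates). Camera axes: x right, y down, z forward; pixel columns grow to the right and rows downward; lengths in m; the calibration is good to about 2 mm. A picture is of the moment at which its call begins. camera_params takes no time and is no camera call.
- env.close_job(): hands the job in, once; it reports no verdict.
The state is a dict: "time": time; "q": joint angles; "dq": joint speeds; "tau": joint torques, N m; "position": TCP position; "tcp_rot": TCP orientation; "force": force on the tool from outside, world axes, zero at the start; "wrist_torque": the same for the moment, N m; "opening": opening from 0.0 (shut) to 1.0 (fully open).
Only numpy, scipy, OpenCV 4.12 (cv2) and the standard library are available. Lean on these libraries where they do the work, as an engineer would, in place of code of your own. Each camera call takes 0.05 s, during which the arm holds its last target. There are 200 camera calls.

## Task

On the laptop repair bench, one lidded screw box still leans lid-up in its sloping stand. Pick it up gripping base and lid together so that it stays shut, turn it upside down, and lay it lid-down and squarely on top of the lidded box that already leans lid-down in another stand, its lower edge down on that stand's lip like the one beneath. Do not disturb the open tray in the third stand or shift the box underneath.

Things in the scene. Friction and masses are not known exactly. Their poses are not given: they have to be found in the camera images.
- box: White base of the box to turn, 90 x 60 x 14 mm, 0.06-0.11 kg, loose, leaning lid-up in a stand. Origin: centre of its bottom face. x: along the 90 mm, down the slope, roughly to the robot's left (+y); y: along the 60 mm, level, the free sides to grip; z: bottom to lid, 55 deg from vertical. Shut box: 90 x 60 x 26 mm, middle at z = 13 mm. A half turn about x inverts it exactly, ready to stack.
- lid: Clear lid of that box: slab 90 x 60 x 12 mm, flush with the base all round, 0.03 kg, loose. A plug under it reaches 4 mm into the base with 2.5 mm of play; only its weight and a grip across the seam on the 60 mm sides hold it on. Origin: centre of its underside at the seam, at z = 14 mm of the base when shut; axes as the base's.
- turned_box: Shut box leaning lid-down in another stand, one piece, 90 x 60 x 26 mm, 0.13 kg, loose, white bottom facing up and out. Origin: centre of that bottom face. x: along the 90 mm, down the slope to the lip; z: bottom to lid, into the slope. A box stacked squarely on it has its origin at (0, 0, -26) mm here and the same axes. The lip has 30 mm of free depth for it.
- tray: Bystander, leave alone: open white tray with compartments, no lid, 90 x 60 x 18 mm, in the third stand. Origin: centre of its bottom; z: out of its mouth. The stands (alike, fixed, any order): plate 66 mm wide rising 70 mm at 55 deg, descending roughly to the robot's left (+y), lip square to it at the foot, 58 mm deep. Boxes rest on the lip by a 60 mm edge; their top 20 mm overhangs the plate.
Mind the look-alikes: they are no part of the job. What is shaped like the box but brown is not meant. What is shaped like the lid but pink is not meant.

How it is judged:
By the outcome, as a careful person would: the job done as asked, in the order asked, and still so for the second after the job is handed in, with the robot touching nothing.
It also fails if it takes over 42 s, if anything falls off the work surface, if the arm or the gripper's body presses on something with over 40 N, if the wrist force passes 120 N, or if a joint passes its speed limit or range.

## Working session

There is one attempt and no reset: what is moved stays moved. The work goes in short steps, Python scripts to look and compute and a shell command to move; the robot and the scene stay as the last step left them, time stands still between calls to the robot, and variables do not carry over. Pictures are saved under pics/ and viewed, about 8 in all and at most 12, crops included, and the job is handed in when it is done.

```bash
ls; mkdir -p pics
python3 - <<'E'
from bench import env, snapshot, camera_params
import cv2, numpy as np
o=env.get_obs(); print(o)
for n in("side","top"):
    p,d=snapshot(n); cv2.imwrite(f"pics/{n}0.png",p[:,:,::-1]); np.save(f"pics/{n}0.npy",d); c=camera_params(n); print(n,c["camera_matrix"],c["T"].round(4) if hasattr(c["T"],'round') else c["T"])
E
```

```text
pics
{'time': 0.0, 'q': array([ 1.05372000e+00,  1.81541179e-01,  1.60799203e+00, -2.08783435e-05,
        1.35382081e+00, -2.06303976e-01]), 'dq': array([-0.00084386, -0.00052898,  0.00013197,  0.00097467,  0.00011242,
        0.00043314]), 'tau': array([-3.43454321e-04, -4.33855140e+01, -3.41852224e+01,  7.01984949e-02,
        3.84597376e-02, -1.48934851e-04]), 'position': array([0.17555078, 0.54697965, 0.2378178 ]), 'tcp_rot': array([-3.02100420e-04,  1.54759344e-01,  9.87951805e-01, -8.27306462e-04]), 'force': array([-0.11027755,  0.02313571,  0.38792884]), 'wrist_torque': array([-0.02747179, -0.05026378, -0.03379217]), 'opening': 0.9970621547849926}
side [[554.18901072   0.         323.5244216 ]
 [  0.         554.18901072 232.21675672]
 [  0.           0.           1.        ]] [[ 0.7919 -0.4459  0.4171  0.1447]
 [-0.6106 -0.583   0.536  -0.5436]
 [ 0.0041 -0.6792 -0.734   0.7693]
 [ 0.      0.      0.      1.    ]]
top [[538.47027967   0.         324.71283179]
 [  0.         538.47027967 234.58909075]
 [  0.           0.           1.        ]] [[ 2.1200e-02 -9.8530e-01  1.6960e-01  3.8390e-01]
 [-9.9980e-01 -2.1300e-02  1.0000e-03 -5.8400e-02]
 [ 2.7000e-03 -1.6960e-01 -9.8550e-01  1.0469e+00]
 [ 0.0000e+00  0.0000e+00  0.0000e+00  1.0000e+00]]
```

View pics/side0.png

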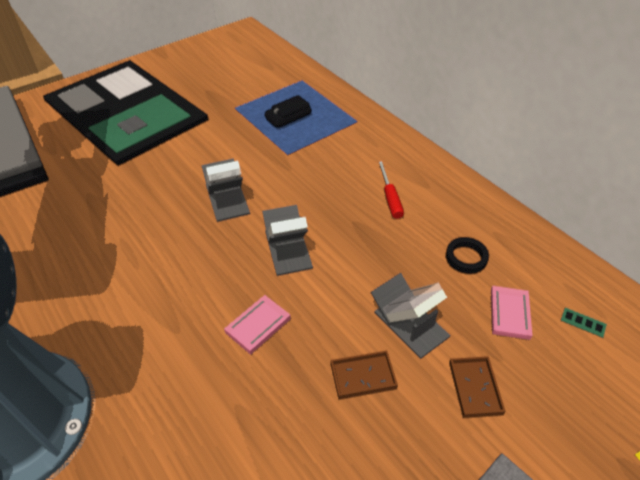

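View pics/top0.png

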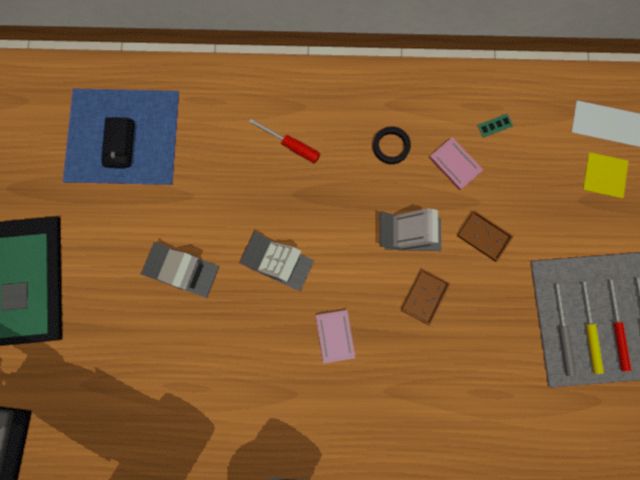

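The top view shows three stands: the clear-lidded box at about (410,230), the tray at (278,260) and the lid-down box with its white bottom showing at (180,268). The brown and pink look-alikes lie flat on the bench. Next I'll get the geometry from depth and check the row format.

```bash
python3 -m handwheel 2>&1 | tail -5
cat > h.py <<'E'
import numpy as np, cv2
from bench import env, snapshot, camera_params
def world(n,d,uv=None):
    c=camera_params(n);K=np.array(c["camera_matrix"]);T=np.array(c["T"])
    v,u=np.mgrid[:480,:640]
    P=np.stack([(u-K[0,2])/K[0,0]*d,(v-K[1,2])/K[1,1]*d,d],-1)
    W=P@T[:3,:3].T+T[:3,3]; W[d==0]=np.nan
    return W
E
python3 - <<'E'
from h import *
im=cv2.imread('pics/top0.png');d=np.load('pics/top0.npy');W=world('top',d)
print('table z',np.nanmedian(W[320:330,250:300,2]))
R={'turned':(135,225,235,305),'tray':(235,315,225,295),'box':(370,450,200,260)}
tiles=[]
for k,(a,b,c,e) in R.items():
    w=W[c:e,a:b]; m=w[...,2]>.012
    p=w[m]; print(k,len(p),'centre',p.mean(0).round(3),'zmax',np.nanmax(p[:,2]).round(3))
    x=p[:,:2].astype(np.float32);print('  minrect xy',cv2.minAreaRect(x))
    tiles.append(cv2.resize(im[c:e,a:b],(400,300),interpolation=cv2.INTER_CUBIC))
s=cv2.imread('pics/side0.png')[150:360,190:460]
tiles.append(cv2.resize(s,(400,300),interpolation=cv2.INTER_CUBIC))
cv2.imwrite('pics/m0.png',np.vstack([np.hstack(tiles[:2]),np.hstack(tiles[2:])]))
E
```

```text
invalid input
table z 9.79181289207931e-05
turned 1857 centre [0.488 0.224 0.059] zmax 0.106
  minrect xy ((0.49010753631591797, 0.22832143306732178), (0.10211969912052155, 0.06596009433269501), 71.44771575927734)
tray 1821 centre [0.511 0.045 0.049] zmax 0.101
  minrect xy ((0.5090135335922241, 0.0389912985265255), (0.11289474368095398, 0.06620074063539505), 67.0840835571289)
box 2085 centre [ 0.567 -0.212  0.062] zmax 0.103
  minrect xy ((0.5697735548019409, -0.2121511548757553), (0.10483335703611374, 0.06705405563116074), 89.2188491821289)
```

View pics/m0.png

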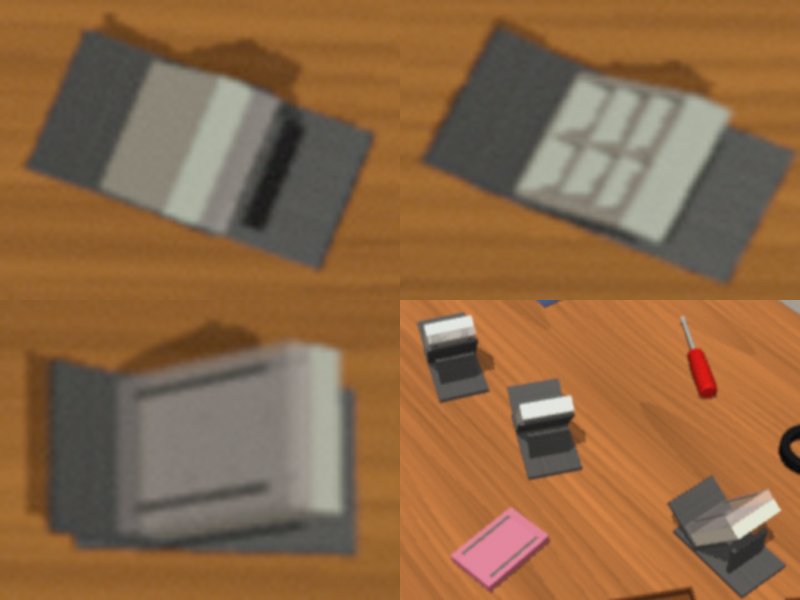

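```bash
cat >> h.py <<'E'
def planefit(W,seed,thr=.002):
    a,b,c,e=seed
    P=W[c:e,a:b].reshape(-1,3);P=P[~np.isnan(P[:,0])]
    for _ in range(4):
        m=P.mean(0);n=np.linalg.svd(P-m)[2][2];r=(P-m)@n
        P=P[abs(r)<3*max(np.median(abs(r)),3e-4)]
    if n[2]<0:n=-n
    return m,n,np.std((P-m)@n)
def face(W,win,seed,thr=.0025):
    m,n,s=planefit(W,seed)
    a,b,c,e=win
    P=W[c:e,a:b].reshape(-1,3);P=P[~np.isnan(P[:,0])]
    P=P[(abs((P-m)@n)<thr)&(P[:,2]>.02)]
    yv=np.cross(n,[0,0,1]);yv/=np.linalg.norm(yv);xv=np.cross(yv,n)  # xv: up/down slope
    if xv[2]>0:xv=-xv
    q=np.c_[(P-m)@xv,(P-m)@yv].astype(np.float32)
    lo,hi=np.percentile(q,[.7,99.3],axis=0)
    (cx,cy),(w,h),ang=cv2.minAreaRect(q)
    print(' n',n.round(3),'tilt',np.degrees(np.arccos(n[2])).round(1),'az',np.degrees(np.arctan2(n[1],n[0])).round(1),'std mm',(s*1e3).round(2),'npts',len(P))
    print(' lo/hi mm',(lo*1e3).round(1),(hi*1e3).round(1),'rect',round(w*1e3,1),round(h*1e3,1),round(ang,1))
    c0=m+xv*(lo+hi)[0]/2+yv*(lo+hi)[1]/2
    print(' centre',c0.round(4),'xv',xv.round(3)); return c0,n,xv
E
python3 - <<'E'
from h import *
d=np.load('pics/top0.npy');W=world('top',d)
# tile scale: turned 90px/400, box 80px/400
print('turned');face(W,(135,225,235,305),(163,180,256,276))
print('box');face(W,(370,450,200,260),(400,425,218,240))
print('tray');face(W,(235,315,225,295),(285,290,250,270))
E
python3 -m handwheel '[[[0,0,0],[0,0,0],0]]'
```

```text
turned
 n [0.253 0.778 0.575] tilt 54.9 az 72.0 std mm 0.52 npts 621
 lo/hi mm [-45.7 -31.3] [49.7 28.6] rect 64.4 99.0 88.8
 centre [0.4891 0.2247 0.064 ] xv [ 0.178  0.547 -0.818]
box
 n [-0.001  0.823  0.568] tilt 55.4 az 90.1 std mm 1.06 npts 1104
 lo/hi mm [-39.2 -27.4] [53.8 32.4] rect 65.2 96.4 89.4
 centre [ 0.5698 -0.2142  0.0637] xv [-0.001  0.568 -0.823]
tray
 n [0.059 0.982 0.181] tilt 79.6 az 86.6 std mm 2.36 npts 108
 lo/hi mm [-14.2 -37.1] [20.4 24.9] rect 63.6 34.4 65.7
 centre [0.4966 0.0104 0.0811] xv [ 0.011  0.181 -0.983]$[0][1]: bad value
```

The turn is a single number about tool z, so I can't command a tilt. Inverting the box needs the tool tilted 35° along box x. The notes say an unreachable pose is approached as far as the arm can, so I'll test whether pushing outward at the reach limit tilts the tool.

```bash
python3 -m handwheel '[[[0,41,0],0,0],[[0,41,0],0,0],[[0,41,0],0,0],[[0,41,0],0,0],[[0,41,0],0,0]]'; python3 -m handwheel '[[[0,41,0],0,0],[[0,41,0],0,0],[[0,41,0],0,0],[[0,41,0],0,0],[[0,41,0],0,0]]'; python3 -c "
from bench import env;print(env.get_obs()['q'])"
```

```text
time: 0.52
position: [0.2346, 0.7378, 0.23]
tcp_rot: [-0.003, 0.155, 0.988, -0.008]
force: [0.8, 1.1, 0.5]
opening: 1.003
time: 0.93
position: [0.2779, 0.8749, 0.1973]
tcp_rot: [-0.004, 0.155, 0.988, -0.004]
force: [0.8, 0.8, -5.1]
opening: 1.002
[ 1.13276956  1.10460287  0.30460874  0.00520779  1.74143653 -0.12582916]
```

```bash
python3 -m handwheel '[[[0,41,0],0,0],[[0,41,0],0,0],[[0,41,0],0,0]]'; python3 -c "
from bench import env;print(env.get_obs()['q'])"; python3 -m handwheel '[[[0,30,-28],0,0],[[0,30,-28],0,0],[[0,30,-28],0,0]]'; python3 -c "
from bench import env;print(env.get_obs()['q'])"
```

```text
time: 1.18
position: [0.2857, 0.9002, 0.1628]
tcp_rot: [-0.0, 0.155, 0.988, 0.027]
force: [0.3, 1.1, 0.5]
opening: 1.003
[ 1.13323108  1.14539388  0.29993168  0.01573559  1.64451546 -0.12425806]
time: 1.43
position: [0.2868, 0.9023, 0.2213]
tcp_rot: [0.002, 0.155, 0.987, 0.05]
force: [0.6, 0.8, 0.2]
opening: 1.0
[ 1.13008892  1.08320402  0.29884939  0.02496405  1.66330788 -0.1249539 ]
```

The tool does tilt outward at the limit, by about 0.1 rad so far. I need 35° toward azimuth 90° (world +y), so I'll move sideways and push there.

```bash
cat >> h.py <<'E'
from scipy.spatial.transform import Rotation as Ro
def st():
    o=env.get_obs();R=Ro.from_quat(np.roll(o['tcp_rot'],-1)).as_matrix();z=R[:,2]
    t=np.degrees(np.arccos(-z[2]));a=np.degrees(np.arctan2(z[1],z[0]))
    print('t',round(o['time'],2),'p',o['position'].round(3),'tilt',t.round(1),'az',a.round(1),'tiltvec',(t*np.cos(np.radians(a))).round(1),(t*np.sin(np.radians(a))).round(1),'q',o['q'].round(3),'F',o['force'].round(1),'op',round(o['opening'],3));print(R.round(3).tolist())
    return o,R
if __name__=='__main__': st()
E
python3 -m handwheel '[[[38,-12,0],0,0],[[38,-12,0],0,0],[[38,-12,0],0,0],[[38,-12,0],0,0],[[38,-12,0],0,0]]'; python3 -m handwheel '[[[38,-12,0],0,0],[[38,-12,0],0,0],[[38,-12,0],0,0],[[38,-12,0],0,0],[[38,-12,0],0,0]]'; python3 h.py;python3 -m handwheel '[[[38,-12,0],0,0],[[38,-12,0],0,0],[[0,0,0],0,0]]';python3 h.py
```

```text
time: 1.85
position: [0.1007, 0.9083, 0.2566]
tcp_rot: [0.007, 0.164, 0.984, 0.073]
force: [0.1, 0.5, 0.7]
opening: 1.0
time: 2.27
position: [-0.1057, 0.9163, 0.2876]
tcp_rot: [0.006, 0.165, 0.982, 0.093]
force: [-0.6, 0.1, 0.1]
opening: 0.999
t 2.27 p [-0.106  0.916  0.288] tilt 10.7 az 76.9 tiltvec 2.4 10.4 q [ 1.572  0.883  0.519 -0.042  1.557  0.332] F [-0.6  0.1  0.1] op 0.999
[[-0.945, 0.324, 0.042], [0.326, 0.928, 0.181], [0.02, 0.185, -0.983]]
time: 2.52
position: [-0.1994, 0.9177, 0.3062]
tcp_rot: [0.001, 0.161, 0.981, 0.104]
force: [-1.2, -0.5, -0.9]
opening: 1.002
t 2.52 p [-0.199  0.918  0.306] tilt 11.9 az 80.3 tiltvec 2.0 11.7 q [ 1.678  0.931  0.405 -0.056  1.605  0.425] F [-1.2 -0.5 -0.9] op 1.002
[[-0.948, 0.316, 0.035], [0.316, 0.927, 0.203], [0.032, 0.204, -0.978]]
```

```bash
python3 -m handwheel '[[[15,38,5],0,0],[[15,38,5],0,0],[[15,38,5],0,0],[[15,38,5],0,0],[[15,38,5],0,0]]';python3 h.py; python3 -m handwheel '[[[15,38,5],0,0],[[15,38,5],0,0],[[15,38,5],0,0],[[15,38,5],0,0],[[15,38,5],0,0]]';python3 h.py
```

```text
time: 2.93
position: [-0.1906, 0.9794, 0.3062]
tcp_rot: [-0.024, 0.151, 0.974, 0.166]
force: [0.1, 0.4, 0.1]
opening: 1.001
t 2.93 p [-0.191  0.979  0.306] tilt 19.3 az 89.5 tiltvec 0.2 19.3 q [ 1.654  1.007  0.298 -0.031  1.501  0.389] F [0.1 0.4 0.1] op 1.001
[[-0.953, 0.303, 0.003], [0.287, 0.899, 0.331], [0.097, 0.316, -0.944]]
time: 3.35
position: [-0.1726, 1.0245, 0.3414]
tcp_rot: [-0.049, 0.147, 0.958, 0.24]
force: [0.0, 0.4, 0.0]
opening: 0.997
t 3.35 p [-0.173  1.024  0.341] tilt 28.4 az 92.8 tiltvec -1.4 28.3 q [ 1.625  0.99   0.298 -0.002  1.359  0.358] F [0.  0.4 0. ] op 0.997
[[-0.952, 0.305, -0.023], [0.258, 0.842, 0.475], [0.164, 0.446, -0.88]]
```

```bash
python3 -m handwheel '[[[-10,38,5],0,0],[[-10,38,5],0,0],[[-10,38,5],0,0],[[0,0,0],0,0]]';python3 h.py
```

```text
time: 3.68
position: [-0.0995, 1.0497, 0.3793]
tcp_rot: [-0.059, 0.143, 0.947, 0.28]
force: [1.2, 0.5, 0.7]
opening: 1.001
t 3.68 p [-0.1    1.05   0.379] tilt 33.3 az 93.3 tiltvec -1.9 33.2 q [1.539 0.963 0.298 0.051 1.302 0.269] F [1.2 0.5 0.7] op 1.001
[[-0.952, 0.304, -0.032], [0.238, 0.802, 0.548], [0.192, 0.514, -0.836]]
```

Tilt is 33° at azimuth 93°. Before travelling I'll fit a simple kinematic model, so I can check joint ranges for the pick, the half turn and the place.

```bash
cat > kin.py <<'E'
import numpy as np
from scipy.optimize import least_squares
from scipy.spatial.transform import Rotation as Ro
Q=np.array([[1.05372,.181541,1.607992,0,1.35382,-.206304],[1.13277,1.104603,.304609,.005208,1.741437,-.12583],[1.13323,1.14539,.29993,.01574,1.64452,-.12426],[1.13009,1.0832,.29885,.02496,1.66331,-.12495],[1.572,.883,.519,-.042,1.557,.332],[1.678,.931,.405,-.056,1.605,.425],[1.654,1.007,.298,-.031,1.501,.389],[1.625,.99,.298,-.002,1.359,.358],[1.539,.963,.298,.051,1.302,.269]])
P=np.array([[.17555,.54698,.23782],[.2779,.8749,.1973],[.2857,.9002,.1628],[.2868,.9023,.2213],[-.106,.916,.288],[-.199,.918,.306],[-.191,.979,.306],[-.173,1.024,.341],[-.0995,1.0497,.3793]])
def fk(q,k):
    h,d,a,L1,L2,e,L3=k
    z=lambda t:Ro.from_euler('z',t);y=lambda t:Ro.from_euler('y',t)
    R=z(q[0]);p=R.apply([a,d,h]);R=R*y(q[1]);p=p+R.apply([0,0,L1]);R=R*y(q[2]);p=p+R.apply([e,0,L2])
    R=R*z(q[3])*y(q[4])*z(q[5]);return p+R.apply([0,0,L3]),R
r=least_squares(lambda k:np.concatenate([fk(q,k)[0]-p for q,p in zip(Q,P)]+[1e-3*(np.array(k)-[.4,.12,0,.42,.4,0,.3])]),[.4,.12,0,.42,.4,0,.3])
K=r.x
lo=np.array([-2.99,-.89,.3,-1.14,0,-3.12]);hi=np.array([2.99,2.07,2.58,4.28,2.63,3.12])
def ik(p,R,q0):
    f=lambda q:np.r_[(fk(q,K)[0]-p)*5,(fk(q,K)[1].inv()*R).as_rotvec()]
    return least_squares(f,np.clip(q0,lo+.01,hi-.01),bounds=(lo,hi))
def frame(az,yr,tilt=35):
    a=np.radians(az);t=np.radians(tilt);z=np.array([np.sin(t)*np.cos(a),np.sin(t)*np.sin(a),-np.cos(t)])
    h=np.array([-np.sin(a),np.cos(a)*0,0]);y=np.array([np.sin(a),-np.cos(a),0])*yr
    return Ro.from_matrix(np.c_[np.cross(y,z),y,z])
if __name__=='__main__':
    print('K',K.round(4),'err mm',[(1e3*np.linalg.norm(fk(q,K)[0]-p)).round(1) for q,p in zip(Q,P)])
    print(fk(Q[-1],K)[1].as_matrix().round(3).tolist())
    for nm,p,az in(('pick',[.57,-.235,.06],90),('place',[.489,.26,.09],72)):
        for yr in(1,-1):
            R=frame(az,yr);S=set()
            for q4 in(-1,0,1,2,3,4):
                for q5 in (.7,1.5):
                  for q6 in(-2.5,0,2.5):
                    s=ik(np.array(p),R,[np.arctan2(p[1],p[0])-.2,.2,1.6,q4,q5,q6])
                    if s.cost<1e-5:S.add(tuple(s.x.round(2)))
            print(nm,yr,S)
E
python3 kin.py
```

```text
K [ 3.128e-01  1.178e-01 -3.000e-04  4.384e-01  5.146e-01  8.490e-02
  3.116e-01] err mm [np.float64(0.0), np.float64(0.1), np.float64(0.1), np.float64(0.1), np.float64(0.6), np.float64(1.1), np.float64(0.9), np.float64(0.2), np.float64(0.7)]
[[-0.304, -0.952, -0.032], [-0.802, 0.238, 0.548], [-0.514, 0.192, -0.836]]
pick 1 {(np.float64(-0.8), np.float64(0.72), np.float64(1.37), np.float64(0.41), np.float64(1.52), np.float64(0.66))}
pick -1 {(np.float64(-0.8), np.float64(0.72), np.float64(1.37), np.float64(0.41), np.float64(1.52), np.float64(-2.49))}
place 1 {(np.float64(-0.06), np.float64(0.2), np.float64(2.07), np.float64(0.8), np.float64(0.88), np.float64(1.29))}
place -1 {(np.float64(-0.06), np.float64(0.2), np.float64(2.07), np.float64(0.8), np.float64(0.88), np.float64(-1.85))}
```

The model fits within about 1 mm and shows that pick, +π turn and place all stay in range. Next I'll turn the tool so the jaws line up with the box's y axis.

```bash
python3 -m handwheel '[[[0,0,0],0.125,0],[[0,0,0],0.125,0],[[0,0,0],0.125,0],[[0,0,0],0.125,0],[[0,0,0],0.125,0]]' >/dev/null; python3 -m handwheel '[[[0,0,0],0.125,0],[[0,0,0],0.125,0],[[0,0,0],0.125,0],[[0,0,0],0.125,0],[[0,0,0],0.125,0]]'; python3 h.py
```

```text
time: 4.52
position: [-0.0991, 1.0414, 0.4375]
tcp_rot: [-0.228, 0.666, 0.679, 0.209]
force: [-0.8, 0.6, -0.1]
opening: 1.002
t 4.52 p [-0.099  1.041  0.437] tilt 36.0 az 93.0 tiltvec -1.9 35.9 q [1.538 0.905 0.298 0.052 1.314 1.521] F [-0.8  0.6 -0.1] op 1.002
[[-0.009, 0.999, -0.031], [0.81, 0.026, 0.586], [0.587, -0.02, -0.809]]
```

```bash
python3 -m handwheel '[[[-31,17,-17],0,0],[[-31,17,-17],0,0],[[-31,17,-17],0,0],[[-31,17,-17],0,0],[[-31,17,-17],0,0]]' >/dev/null; python3 -m handwheel '[[[-31,17,-17],0,0],[[-31,17,-17],0,0],[[-31,17,-17],0,0],[[-31,17,-17],0,0],[[-31,17,-17],0,0]]';python3 h.py; python3 -m handwheel '[[[-31,17,-17],0,0],[[-31,17,-17],0,0],[[-31,17,-17],0,0],[[-31,17,-17],0,0],[[-31,17,-17],0,0]]';python3 h.py
```

```text
time: 5.35
position: [0.0661, 0.6988, 0.4201]
tcp_rot: [-0.242, 0.657, 0.677, 0.225]
force: [0.5, -0.4, -0.2]
opening: 1.001
t 5.35 p [0.066 0.699 0.42 ] tilt 38.6 az 92.9 tiltvec -2.0 38.6 q [ 1.188 -0.04   1.615  0.325  0.964  1.055] F [ 0.5 -0.4 -0.2] op 1.001
[[-0.019, 0.999, -0.032], [0.781, 0.035, 0.623], [0.624, -0.013, -0.781]]
time: 5.77
position: [0.1548, 0.5195, 0.408]
tcp_rot: [-0.246, 0.648, 0.679, 0.241]
force: [0.5, -0.2, 0.8]
opening: 0.997
t 5.77 p [0.155 0.519 0.408] tilt 40.3 az 91.9 tiltvec -1.3 40.3 q [ 0.765 -0.425  1.96   0.554  1.154  0.607] F [ 0.5 -0.2  0.8] op 0.997
[[-0.039, 0.999, -0.021], [0.762, 0.044, 0.647], [0.647, 0.009, -0.763]]
```

```bash
python3 -m handwheel '[[[-25,27,-16],0,0],[[-25,27,-16],0,0],[[-25,27,-16],0,0],[[-25,27,-16],0,0],[[-25,27,-16],0,0]]'; python3 h.py;python3 -m handwheel '[[[-25,27,-16],0,0],[[-25,27,-16],0,0],[[-25,27,-16],0,0],[[-25,27,-16],0,0],[[-25,27,-16],0,0]]';python3 h.py
```

```text
time: 6.18
position: [0.2942, 0.3718, 0.4081]
tcp_rot: [-0.24, 0.637, 0.686, 0.258]
force: [0.5, 0.6, -0.2]
opening: 1.002
t 6.18 p [0.294 0.372 0.408] tilt 41.3 az 90.0 tiltvec -0.0 41.3 q [ 0.158 -0.477  2.     0.712  1.503  0.077] F [ 0.5  0.6 -0.2] op 1.002
[[-0.074, 0.997, -0.0], [0.749, 0.056, 0.66], [0.658, 0.049, -0.751]]
time: 6.6
position: [0.4416, 0.2246, 0.4114]
tcp_rot: [-0.226, 0.631, 0.691, 0.27]
force: [-0.4, 0.9, 0.8]
opening: 1.0
t 6.6 p [0.442 0.225 0.411] tilt 41.2 az 87.5 tiltvec 1.8 41.2 q [-0.231 -0.221  1.811  0.71   1.679 -0.289] F [-0.4  0.9  0.8] op 1.0
[[-0.102, 0.994, 0.029], [0.75, 0.058, 0.659], [0.653, 0.089, -0.752]]
```

```bash
python3 -m handwheel '[[[-38,6,-13],0,0],[[-38,6,-13],0,0],[[-38,6,-13],0,0],[[-38,6,-13],0,0],[[-38,6,-13],0,0]]'; python3 h.py;python3 -m handwheel '[[[-38,6,-13],0,0],[[-38,6,-13],0,0],[[-38,6,-13],0,0],[[-38,6,-13],0,0],[[0,0,0],0,0]]';python3 h.py
```

```text
time: 7.02
position: [0.4953, 0.0318, 0.3566]
tcp_rot: [-0.209, 0.626, 0.699, 0.276]
force: [1.8, 0.3, 0.1]
opening: 0.996
t 7.02 p [0.495 0.032 0.357] tilt 40.5 az 85.2 tiltvec 3.4 40.4 q [-0.575 -0.007  1.721  0.623  1.767 -0.669] F [1.8 0.3 0.1] op 0.996
[[-0.13, 0.99, 0.054], [0.759, 0.065, 0.647], [0.637, 0.125, -0.76]]
time: 7.43
position: [0.5392, -0.1295, 0.3132]
tcp_rot: [-0.195, 0.625, 0.703, 0.276]
force: [-0.9, 0.6, -0.4]
opening: 0.997
t 7.43 p [ 0.539 -0.129  0.313] tilt 39.5 az 83.6 tiltvec 4.4 39.3 q [-0.757  0.258  1.508  0.549  1.798 -0.865] F [-0.9  0.6 -0.4] op 0.997
[[-0.142, 0.987, 0.071], [0.772, 0.065, 0.632], [0.62, 0.145, -0.772]]
```

The tilt drifts by about 0.2–0.3° per fast row. I'll test on the model whether that is a Jacobian-step or lag effect. If I can predict it, I can use it for small corrections.

```bash
cat > sim.py <<'E'
from kin import *
M=Ro.from_euler('z',90,degrees=True)
def F(q): p,R=fk(q,K);return p,R*M
def jac(q):
    p,R=F(q);J=np.zeros((6,6))
    for i in range(6):
        dq=np.zeros(6);dq[i]=1e-5;p2,R2=F(q+dq);J[:3,i]=(p2-p)/1e-5;J[3:,i]=(R2*R.inv()).as_rotvec()/1e-5
    return J
def tv(q):
    z=F(q)[1].as_matrix()[:,2];t=np.degrees(np.arccos(-z[2]));a=np.arctan2(z[1],z[0]);return np.array([t*np.cos(a),t*np.sin(a)])
def step(q,d,mode,turn=0):
    p,R=F(q);w=R.apply(np.array(d)/1e3);rv=R.apply([0,0,turn])
    dq=np.linalg.solve(jac(q),np.r_[w,rv])
    if mode=='jac':return q+dq
    if mode=='two':   # exact ik target reached a fraction f
        s=ik(p+w,Ro.from_rotvec(rv)*R*M.inv(),q+dq).x;return q+.6*(s-q)
if __name__=='__main__':
    T=[([1.188,-.04,1.615,.325,.964,1.055],[-31,17,-17],5,'(-2,38.6)->(-1.3,40.3)'),([.765,-.425,1.96,.554,1.154,.607],[-25,27,-16],5,'(-1.3,40.3)->(0,41.3)'),([.158,-.477,2.,.712,1.503,.077],[-25,27,-16],5,'->(1.8,41.2)'),([-.231,-.221,1.811,.71,1.679,-.289],[-38,6,-13],5,'->(3.4,40.4)'),([-.575,-.007,1.721,.623,1.767,-.669],[-38,6,-13],4,'->(4.4,39.3)')]
    for m in('jac','two'):
        for q,d,n,s in T:
            q=np.array(q);a=tv(q);k=n if m=='jac' else int(n/.6)
            for _ in range(k):q=step(q,d,m)
            print(m,a.round(1),tv(q).round(1),F(q)[0].round(3),s)
E
python3 sim.py
```

```text
jac [-2.  38.6] [-2.  39.2] [0.146 0.531 0.385] (-2,38.6)->(-1.3,40.3)
jac [-1.3 40.3] [-1.3 41.5] [0.287 0.377 0.393] (-1.3,40.3)->(0,41.3)
jac [-0.  41.3] [ 0.  41.9] [0.433 0.226 0.391] ->(1.8,41.2)
jac [ 1.8 41.2] [ 1.8 41.8] [0.48  0.041 0.338] ->(3.4,40.4)
jac [ 3.4 40.3] [ 3.4 40.5] [ 0.531 -0.117  0.299] ->(4.4,39.3)
two [-2.  38.6] [-1.9 38.3] [0.158 0.533 0.391] (-2,38.6)->(-1.3,40.3)
two [-1.3 40.3] [-1.3 39.8] [0.294 0.385 0.389] (-1.3,40.3)->(0,41.3)
two [-0.  41.3] [-0.  41.1] [0.434 0.241 0.394] ->(1.8,41.2)
two [ 1.8 41.2] [ 1.8 41. ] [0.49  0.049 0.342] ->(3.4,40.4)
two [ 3.4 40.3] [ 3.4 40.3] [ 0.534 -0.1    0.309] ->(4.4,39.3)
```

The drift is always outward along the joint-1 azimuth, about 0.37° per row, with about 4 mm of rise per row. That is a steady servo offset that gets re-based each row, so I can plan around it. I need about −8° in tilt-x, so I'll simulate an inner-limit pull.

```bash
cat > s2.py <<'E'
from sim import *
off=np.array([0,-.0065,0,0,0,0])
q0=np.array([-.757,.258,1.508,.549,1.798,-.865])
def go(q,wd,n,w=5,log=True):
    for _ in range(n):
        p,R=F(q)
        f=lambda x:np.r_[(F(x)[0]-p-np.array(wd)/1e3)*w,(F(x)[1]*R.inv()).as_rotvec()]
        q=least_squares(f,np.clip(q,lo+1e-3,hi-1e-3),bounds=(lo,hi)).x+off
    if log:print(wd,n,'p',F(q)[0].round(3),'tv',tv(q).round(1),'q',q.round(2))
    return q
if __name__=='__main__':
    # check vs outer push
    q=np.array([1.678,.931,.405,-.056,1.605,.425]);go(q,[-4,41,0],10)
    q=go(q0,[-20,34,-5],9)
    for d in([-41,0,0],[-35,0,-20],[-35,0,20]):
        x=q
        for _ in range(3):x=go(x,d,3)
E
python3 s2.py
```

```text
[-4, 41, 0] 10 p [-0.212  1.194  0.345] tv [-9.7 65.3] q [1.63 1.15 0.3  0.16 0.55 0.26]
[-20, 34, -5] 9 p [0.36  0.176 0.288] tv [ 6.7 37.4] q [-0.41 -0.44  2.19  0.64  1.57 -0.61]
[-41, 0, 0] 3 p [0.241 0.176 0.291] tv [ 5.8 37.1] q [-0.64 -0.9   2.4   0.61  1.92 -0.66]
[-41, 0, 0] 3 p [0.155 0.172 0.288] tv [-11.1  38.1] q [-0.68 -0.9   2.42  0.46  2.17 -0.78]
[-41, 0, 0] 3 p [0.071 0.169 0.282] tv [-28.1  37.2] q [-0.66 -0.9   2.48  0.27  2.34 -0.91]
[-35, 0, -20] 3 p [0.256 0.176 0.231] tv [ 7.5 36.9] q [-0.62 -0.82  2.49  0.6   1.74 -0.74]
[-35, 0, -20] 3 p [0.18  0.173 0.181] tv [-4.4 34.4] q [-0.64 -0.86  2.58  0.44  1.84 -0.83]
[-35, 0, -20] 3 p [0.117 0.176 0.141] tv [-19.5  26.9] q [-0.39 -0.65  2.58  0.29  1.72 -0.73]
[-35, 0, 20] 3 p [0.255 0.176 0.351] tv [ 7.5 36.9] q [-0.62 -0.88  2.28  0.65  1.97 -0.57]
[-35, 0, 20] 3 p [0.178 0.176 0.415] tv [-6.  36.1] q [-0.63 -0.9   2.15  0.58  2.29 -0.56]
[-35, 0, 20] 3 p [0.102 0.178 0.481] tv [-18.9  32.6] q [-0.57 -0.9   2.03  0.52  2.55 -0.52]
```

```bash
python3 -m handwheel '[[[23,-22,25],0,0],[[23,-22,25],0,0],[[23,-22,25],0,0],[[23,-22,25],0,0]]'>/dev/null; python3 -m handwheel '[[[23,-22,25],0,0],[[23,-22,25],0,0],[[23,-22,25],0,0],[[23,-22,25],0,0]]'; python3 h.py
```

```text
time: 8.1
position: [0.3571, 0.1262, 0.2555]
tcp_rot: [-0.172, 0.625, 0.709, 0.278]
force: [-0.0, 0.3, 0.8]
opening: 1.002
t 8.1 p [0.357 0.126 0.255] tilt 38.2 az 80.2 tiltvec 6.5 37.6 q [-0.558 -0.384  2.224  0.609  1.587 -0.763] F [-0.   0.3  0.8] op 1.002
[[-0.16, 0.982, 0.105], [0.791, 0.063, 0.609], [0.591, 0.18, -0.786]]
```

```bash
python3 -m handwheel '[[[-8,-36,14],0,0],[[-8,-36,14],0,0],[[-8,-36,14],0,0],[[-8,-36,14],0,0]]'>/dev/null; python3 h.py; python3 -m handwheel '[[[-8,-36,14],0,0],[[-8,-36,14],0,0]]'; python3 h.py
```

```text
t 8.43 p [0.234 0.127 0.174] tilt 37.2 az 80.7 tiltvec 6.0 36.7 q [-0.871 -0.763  2.578  0.486  1.76  -1.051] F [-56.7   5.4 -27.3] op 0.997
[[-0.197, 0.976, 0.098], [0.797, 0.101, 0.596], [0.572, 0.195, -0.797]]
time: 8.6
position: [0.2236, 0.0973, 0.1576]
tcp_rot: [-0.164, 0.606, 0.735, 0.256]
force: [-0.7, 0.5, -0.4]
opening: 1.0
t 8.6 p [0.224 0.097 0.158] tilt 35.4 az 83.2 tiltvec 4.2 35.2 q [-0.955 -0.692  2.575  0.404  1.731 -1.18 ] F [-0.7  0.5 -0.4] op 1.0
[[-0.212, 0.975, 0.068], [0.806, 0.135, 0.576], [0.552, 0.177, -0.815]]
```

```bash
python3 -m handwheel '[[[18,-26,20],0,0],[[18,-26,20],0,0],[[18,-26,20],0,0]]'>/dev/null; python3 h.py; python3 -m handwheel '[[[18,-26,20],0,0],[[18,-26,20],0,0]]' >/dev/null; python3 h.py
```

```text
t 8.85 p [0.217 0.137 0.165] tilt 33.9 az 87.3 tiltvec 1.6 33.8 q [-0.76  -0.76   2.575  0.441  1.724 -0.981] F [-0.5  0.3  0.1] op 1.001
[[-0.206, 0.978, 0.026], [0.816, 0.157, 0.557], [0.54, 0.137, -0.83]]
t 9.02 p [0.207 0.178 0.172] tilt 32.7 az 89.9 tiltvec 0.0 32.7 q [-0.558 -0.819  2.575  0.481  1.698 -0.783] F [ 0.3 -0.5 -0.1] op 1.0
[[-0.209, 0.978, 0.001], [0.823, 0.175, 0.541], [0.529, 0.114, -0.841]]
```

```bash
python3 -m handwheel '[[[12,-30,20],0,0],[[12,-30,20],0,0],[[12,-30,20],0,0]]'>/dev/null; python3 h.py; python3 -m handwheel '[[[12,-30,20],0,0],[[12,-30,20],0,0],[[12,-30,20],0,0]]' >/dev/null; python3 h.py
```

```text
t 9.27 p [0.174 0.242 0.175] tilt 30.7 az 93.4 tiltvec -1.8 30.6 q [-0.201 -0.873  2.575  0.516  1.589 -0.46 ] F [0.2 0.3 0.4] op 1.007
[[-0.22, 0.975, -0.03], [0.836, 0.204, 0.509], [0.503, 0.087, -0.86]]
t 9.52 p [0.119 0.307 0.169] tilt 29.2 az 94.1 tiltvec -2.1 29.1 q [ 0.252 -0.862  2.575  0.513  1.359 -0.083] F [ 0.6  0.5 -0.1] op 1.0
[[-0.232, 0.972, -0.035], [0.846, 0.219, 0.486], [0.48, 0.083, -0.873]]
```

```bash
python3 -m handwheel '[[[-20,-32,-3],0,0],[[-20,-32,-3],0,0],[[-20,-32,-3],0,0]]'>/dev/null; python3 h.py; python3 -m handwheel '[[[-20,-32,-3],0,0],[[-20,-32,-3],0,0],[[-20,-32,-3],0,0]]' >/dev/null; python3 h.py
```

```text
t 9.77 p [0.081 0.301 0.167] tilt 26.2 az 101.6 tiltvec -5.3 25.6 q [ 0.361 -0.895  2.575  0.457  1.402  0.013] F [ 0.1 -0.3 -0.7] op 0.999
[[-0.259, 0.962, -0.089], [0.86, 0.272, 0.432], [0.439, 0.035, -0.898]]
t 10.02 p [0.044 0.297 0.16 ] tilt 23.1 az 108.7 tiltvec -7.4 21.9 q [ 0.507 -0.895  2.575  0.403  1.399  0.147] F [-0.8 -0.6 -0.2] op 1.001
[[-0.272, 0.954, -0.126], [0.879, 0.299, 0.372], [0.392, -0.009, -0.92]]
```

```bash
python3 -m handwheel '[[[-24,24,-20],0.03,0],[[-24,24,-20],0.03,0],[[-24,24,-20],0.03,0],[[-24,25,-20],0.03,0],[[-24,26,-20],0.03,0]]'>/dev/null; python3 -m handwheel '[[[-20,29,-18],0.03,0],[[-20,29,-18],0.03,0],[[-20,29,-18],0.03,0],[[-20,29,-18],0.03,0],[[-20,29,-18],0.03,0]]' >/dev/null; python3 h.py
```

```text
t 10.85 p [0.361 0.103 0.251] tilt 21.7 az 108.0 tiltvec -6.7 20.6 q [-0.317 -0.238  2.035  0.303  1.575 -0.447] F [ 0.4 -0.2 -0.2] op 0.999
[[-0.074, 0.991, -0.114], [0.93, 0.11, 0.352], [0.361, -0.08, -0.929]]
```

```bash
python3 -m handwheel '[[[-34,16,-11],0.01,0],[[-34,16,-11],0.01,0],[[-34,16,-11],0.01,0],[[-34,16,-11],0.01,0],[[-34,16,-11],0.01,0]]'>/dev/null; python3 h.py;python3 -m handwheel '[[[-34,18,-9],0.01,0],[[-34,18,-9],0.01,0],[[-34,18,-9],0.01,0],[[-34,18,-9],0.01,0]]' >/dev/null; python3 h.py
```

```text
t 11.27 p [ 0.468 -0.074  0.252] tilt 20.4 az 104.2 tiltvec -5.0 19.8 q [-0.575  0.076  1.736  0.24   1.595 -0.655] F [ 0.2 -0.8  0.1] op 1.0
[[-0.039, 0.996, -0.085], [0.939, 0.065, 0.338], [0.342, -0.067, -0.937]]
t 11.6 p [ 0.552 -0.218  0.25 ] tilt 19.3 az 101.6 tiltvec -3.9 18.9 q [-0.689  0.362  1.396  0.21   1.649 -0.717] F [0.5 0.9 0.4] op 0.999
[[-0.005, 0.998, -0.067], [0.946, 0.027, 0.324], [0.325, -0.061, -0.944]]
```

```bash
python3 -m handwheel '[[[-14,8,30],0.005,0],[[-14,8,30],0.005,0],[[-14,8,30],0.005,0],[[-14,8,30],0.005,0],[[-12,4,15],0.005,0]]'>/dev/null; python3 h.py
python3 - <<'E'
from h import *
p,d=snapshot('top');q,_=snapshot('side')
cv2.imwrite('pics/t1.png',np.hstack([cv2.resize(p[150:300,340:490],(400,400)),cv2.resize(q[210:410,320:520],(400,400))])[:,:,::-1])
E
```

```text
t 12.02 p [ 0.594 -0.253  0.118] tilt 17.4 az 96.2 tiltvec -1.9 17.3 q [-0.69   0.573  1.37   0.212  1.422 -0.736] F [0.1 0.8 0.4] op 1.002
[[0.014, 0.999, -0.032], [0.955, -0.004, 0.297], [0.296, -0.035, -0.954]]
```

View pics/t1.png

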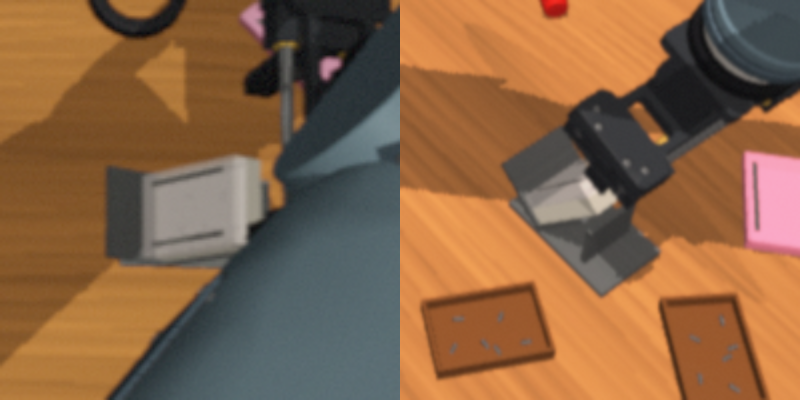

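```bash
python3 -m handwheel '[[[0,-22,4],0,0],[[0,-3,4],0,0]]'>/dev/null; python3 h.py
```

```text
t 12.28 p [ 0.57  -0.252  0.117] tilt 17.1 az 95.5 tiltvec -1.6 17.1 q [-0.711  0.528  1.439  0.208  1.397 -0.763] F [-0.9  0.8 -0.7] op 1.001
[[0.012, 1.0, -0.028], [0.956, -0.003, 0.293], [0.293, -0.03, -0.956]]
```

```bash
python3 -m handwheel '[[[0,1,22],0,0],[[0,1,22],0,0],[[0,1,16],0,0],[[0,0,5],0,0]]'>/dev/null; python3 h.py
```

```text
t 12.62 p [ 0.578 -0.236  0.069] tilt 16.2 az 91.8 tiltvec -0.5 16.2 q [-0.685  0.572  1.479  0.221  1.286 -0.763] F [-0.3 -0.4 -0.1] op 1.005
[[0.007, 1.0, -0.009], [0.96, -0.004, 0.279], [0.279, -0.01, -0.96]]
```

```bash
python3 -m handwheel '[[[0,-9,13],0,0],[[0,0,5],0,0]]'>/dev/null; python3 h.py; python3 -m handwheel '[[[0,0,4],0,255],[[0,0,4],0,255]]'; python3 h.py
```

```text
t 12.78 p [ 0.572 -0.231  0.057] tilt 16.0 az 90.5 tiltvec -0.1 15.9 q [-0.686  0.571  1.51   0.224  1.25  -0.774] F [-0.2  0.1  0.8] op 0.998
[[0.003, 1.0, -0.003], [0.961, -0.003, 0.275], [0.275, -0.003, -0.962]]
time: 12.95
position: [0.575, -0.2297, 0.0534]
tcp_rot: [-0.096, 0.701, 0.7, 0.098]
force: [-0.8, 0.7, -1.1]
opening: 0.876
t 12.95 p [ 0.575 -0.23   0.053] tilt 15.7 az 89.4 tiltvec 0.2 15.7 q [-0.682  0.575  1.511  0.227  1.237 -0.774] F [-0.8  0.7 -1.1] op 0.876
[[0.002, 1.0, 0.003], [0.962, -0.002, 0.271], [0.271, 0.002, -0.962]]
```

```bash
python3 -m handwheel '[[[0,-3,3],0,255],[[0,-2,3],0,255]]'>/dev/null; python3 h.py; python3 -m handwheel '[[[0,0,2],0,255],[[0,0,2],0,255]]' >/dev/null; python3 h.py
```

```text
t 13.12 p [ 0.571 -0.229  0.05 ] tilt 15.6 az 89.0 tiltvec 0.3 15.6 q [-0.684  0.572  1.524  0.227  1.225 -0.78 ] F [-2.1 -1.6 14.6] op 0.721
[[0.0, 1.0, 0.005], [0.963, -0.002, 0.269], [0.269, 0.004, -0.963]]
t 13.28 p [ 0.57  -0.228  0.05 ] tilt 15.7 az 89.8 tiltvec 0.1 15.7 q [-0.684  0.571  1.525  0.225  1.228 -0.78 ] F [-13.5   2.2  20.5] op 0.677
[[-0.001, 1.0, 0.001], [0.963, 0.001, 0.27], [0.27, 0.001, -0.963]]
```

```bash
python3 -m handwheel '[[[-5,0,-14],0,255],[[-9,0,-28],0,255],[[-9,0,-28],0,255],[[-9,0,-28],0,255],[[0,0,-10],0,255]]'>/dev/null; python3 h.py
python3 - <<'E'
from h import *
p,d=snapshot('top');q,_=snapshot('side')
cv2.imwrite('pics/t2.png',np.hstack([cv2.resize(p[150:300,340:490],(400,400)),cv2.resize(q[180:380,340:540],(400,400))])[:,:,::-1])
E
```

```text
t 13.7 p [ 0.567 -0.287  0.145] tilt 16.1 az 91.6 tiltvec -0.4 16.1 q [-0.754  0.509  1.4    0.2    1.436 -0.804] F [ 0.1 -0.1 -1.2] op 0.681
[[-0.002, 1.0, -0.008], [0.961, 0.004, 0.278], [0.278, -0.007, -0.961]]
```

View pics/t2.png

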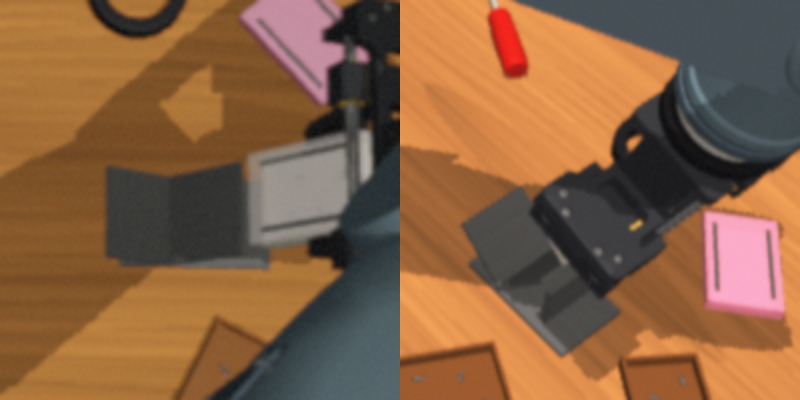

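```bash
python3 - <<'E'
from h import *
p,d=snapshot('top');W=world('top',d)
face(W,(425,490,195,245),(442,458,212,228))
from kin import *
for yr in(1,-1):
  for t in (45,54):
    s=ik(np.array([.489,.26,.09]),frame(72,yr,t)*Ro.from_euler('z',-90,degrees=True),[0,.2,2,.8,.9,2.8 if yr<0 else -.3]);print(yr,t,s.cost,s.x.round(2))
E
python3 -m handwheel '[[[10,0,-36],0,255],[[10,0,-36],0,255],[[10,0,-36],0,255]]'>/dev/null; python3 h.py
```

```text
n [0.014 0.818 0.575] tilt 54.9 az 89.0 std mm 0.99 npts 1253
 lo/hi mm [-49.4 -32.7] [40.5 36.6] rect 95.7 81.9 10.9
 centre [ 0.5699 -0.2703  0.1584] xv [ 0.01   0.575 -0.818]
1 45 2.38304030445094e-25 [-0.16  0.25  2.12  1.03  0.95 -0.56]
1 54 1.2936710486760344e-21 [-0.24  0.32  2.14  1.19  1.05 -0.77]
-1 45 4.3768693488497635e-24 [-0.16  0.25  2.12  1.03  0.95  2.58]
-1 54 1.8370676070526377e-18 [-0.24  0.32  2.14  1.19  1.05  2.37]
t 14.1 p [ 0.561 -0.276  0.239] tilt 17.7 az 96.3 tiltvec -2.0 17.6 q [-0.749  0.424  1.328  0.2    1.625 -0.764] F [ 1.1 -0.1 -1.1] op 0.68
[[0.003, 0.999, -0.034], [0.953, 0.007, 0.301], [0.302, -0.033, -0.953]]
```

The box is held, with its lid normal at 55° and azimuth 89° as it should be. The place pose, with the tool tilted about 54° at azimuth 72°, is reachable. I'll carry the box to the +y outer region to tilt and turn there.

```bash
python3 -m handwheel '[[[35,-14,8],0,255],[[35,-14,8],0,255],[[35,-14,8],0,255],[[35,-14,10],0,255],[[35,-14,10],0,255]]'>/dev/null; python3 h.py;python3 -m handwheel '[[[36,-14,10],0,255],[[36,-14,10],0,255],[[36,-14,10],0,255],[[36,-14,10],0,255],[[36,-14,10],0,255]]'>/dev/null; python3 h.py
```

```text
t 14.52 p [ 0.49  -0.094  0.25 ] tilt 17.5 az 95.7 tiltvec -1.7 17.4 q [-0.581  0.091  1.715  0.236  1.533 -0.611] F [ 0.7  0.9 -0.4] op 0.676
[[0.007, 1.0, -0.03], [0.954, 0.002, 0.3], [0.299, -0.031, -0.954]]
t 14.93 p [0.411 0.099 0.248] tilt 18.2 az 98.7 tiltvec -2.8 18.0 q [-0.273 -0.165  1.968  0.29   1.477 -0.318] F [ 1.7  0.9 -1.1] op 0.679
[[0.01, 0.999, -0.047], [0.951, 0.005, 0.309], [0.308, -0.048, -0.95]]
```

```bash
cat > goal.py <<'E'
from h import *
u=lambda v:np.array(v)/np.linalg.norm(v)
def fr(x,z):
    x=u(x);z=u(np.array(z)-np.dot(z,x)*x);return np.c_[x,np.cross(z,x),z]
Rg=np.array([[-0.002,1,-0.008],[.961,.004,.278],[.278,-.007,-.961]])
Bg=fr([.01,.575,-.818],[.014,.818,.575])
Bt=fr([.178,.547,-.818],[-.253,-.778,-.575])   # required box axes when stacked
Rp=Bt@Bg.T@Rg
def err():
    o,R=st();print('tool->goal rotvec (tool axes, deg)',np.degrees(Ro.from_matrix(R.T@Rp).as_rotvec()).round(1))
    return o,R
if __name__=='__main__':
    z=Rp[:,2];t=np.degrees(np.arccos(-z[2]));a=np.arctan2(z[1],z[0]);print('goal Rp',Rp.round(3).tolist(),'tilt',t.round(1),np.degrees(a).round(1),(t*np.cos(a)).round(1),(t*np.sin(a)).round(1))
    err()
E
python3 goal.py
```

```text
goal Rp [[-0.164, -0.951, 0.263], [-0.564, 0.309, 0.767], [-0.81, -0.022, -0.587]] tilt 54.1 71.1 17.5 51.2
t 14.93 p [0.411 0.099 0.248] tilt 18.2 az 98.7 tiltvec -2.8 18.0 q [-0.273 -0.165  1.968  0.29   1.477 -0.318] F [ 1.7  0.9 -1.1] op 0.679
[[0.01, 0.999, -0.047], [0.951, 0.005, 0.309], [0.308, -0.048, -0.95]]
tool->goal rotvec (tool axes, deg) [ -51.9  -20.5 -158.1]
```

```bash
python3 -m handwheel '[[[36,-16,8],0,255],[[36,-16,8],0,255],[[36,-16,8],0,255],[[36,-16,8],0,255],[[36,-16,8],0,255]]'>/dev/null;python3 -m handwheel '[[[36,-16,8],0,255],[[36,-16,8],0,255],[[36,-16,8],0,255],[[36,-16,8],0,255],[[36,-16,8],0,255]]'>/dev/null; python3 h.py; python3 -m handwheel '[[[36,-16,8],0,255],[[36,-16,8],0,255],[[36,-16,8],0,255],[[36,-16,8],0,255],[[36,-16,8],0,255]]'>/dev/null; python3 h.py
```

```text
t 15.77 p [0.226 0.47  0.272] tilt 18.4 az 105.0 tiltvec -4.8 17.7 q [ 0.718 -0.121  1.881  0.303  1.251  0.643] F [ 1.  -0.1 -1.2] op 0.678
[[0.014, 0.997, -0.082], [0.953, 0.011, 0.304], [0.304, -0.082, -0.949]]
t 16.18 p [0.129 0.654 0.281] tilt 17.7 az 108.4 tiltvec -5.6 16.8 q [1.094 0.184 1.547 0.236 1.201 1.028] F [0.7 1.  0.7] op 0.68
[[0.011, 0.995, -0.096], [0.957, 0.018, 0.289], [0.289, -0.095, -0.953]]
```

```bash
python3 -m handwheel '[[[22,32,4],0,255],[[22,32,4],0,255],[[22,32,4],0,255],[[22,32,4],0,255],[[22,32,4],0,255]]'>/dev/null;python3 -m handwheel '[[[22,30,4],0,255],[[22,30,4],0,255],[[22,30,4],0,255],[[22,20,4],0,255],[[22,20,4],0,255]]'>/dev/null; python3 h.py
```

```text
t 17.02 p [0.384 0.891 0.233] tilt 16.7 az 117.5 tiltvec -7.7 14.8 q [0.959 1.084 0.297 0.258 1.622 0.962] F [ 8.5 -7.8 51.1] op 0.676
[[-0.01, 0.991, -0.132], [0.966, 0.044, 0.255], [0.258, -0.125, -0.958]]
```

```bash
python3 -m handwheel '[[[30,26,0],0,255],[[30,26,0],0,255],[[30,26,0],0,255],[[30,26,0],0,255],[[30,26,0],0,255]]'>/dev/null; python3 h.py;python3 -m handwheel '[[[30,26,0],0,255],[[30,26,0],0,255],[[30,26,0],0,255],[[30,26,0],0,255],[[30,26,0],0,255]]'>/dev/null; python3 h.py
```

```text
t 17.43 p [0.43  0.902 0.174] tilt 19.4 az 109.5 tiltvec -6.5 18.3 q [0.92  1.152 0.301 0.282 1.501 0.92 ] F [-0.4  0.9 -0.7] op 0.678
[[0.011, 0.994, -0.111], [0.949, 0.024, 0.313], [0.314, -0.109, -0.943]]
t 17.85 p [0.487 0.916 0.198] tilt 25.5 az 94.6 tiltvec -2.0 25.4 q [0.877 1.141 0.298 0.311 1.383 0.878] F [ 0.4  0.1 -1. ] op 0.677
[[0.018, 0.999, -0.034], [0.903, -0.001, 0.429], [0.429, -0.039, -0.902]]
```

```bash
python3 -m handwheel '[[[30,26,0],0,255],[[30,26,0],0,255],[[30,26,0],0,255],[[30,26,0],0,255],[[30,26,0],0,255]]'>/dev/null; python3 h.py;python3 -m handwheel '[[[30,26,0],0,255],[[30,26,0],0,255],[[30,26,0],0,255],[[30,26,0],0,255],[[30,26,0],0,255]]'>/dev/null; python3 h.py
```

```text
t 18.27 p [0.542 0.921 0.248] tilt 32.3 az 85.0 tiltvec 2.8 32.2 q [0.833 1.105 0.299 0.344 1.288 0.841] F [ 0.5 -0.1 -1.2] op 0.677
[[0.016, 0.999, 0.047], [0.845, -0.038, 0.533], [0.534, 0.031, -0.845]]
t 18.68 p [0.59  0.916 0.312] tilt 39.0 az 78.7 tiltvec 7.6 38.2 q [0.79  1.058 0.299 0.379 1.215 0.811] F [-0.5  0.  -0.9] op 0.677
[[0.006, 0.992, 0.123], [0.783, -0.082, 0.617], [0.622, 0.092, -0.777]]
```

```bash
python3 -m handwheel '[[[32,24,2],0,255],[[32,24,2],0,255],[[32,24,2],0,255],[[32,24,2],0,255],[[32,24,2],0,255]]'>/dev/null;python3 -m handwheel '[[[32,24,2],0,255],[[32,24,2],0,255]]'>/dev/null; python3 goal.py
```

```text
goal Rp [[-0.164, -0.951, 0.263], [-0.564, 0.309, 0.767], [-0.81, -0.022, -0.587]] tilt 54.1 71.1 17.5 51.2
t 19.27 p [0.633 0.909 0.42 ] tilt 48.4 az 72.4 tiltvec 14.7 46.2 q [0.752 0.976 0.299 0.418 1.126 0.798] F [ 0.5 -0.  -1.6] op 0.678
[[-0.019, 0.974, 0.226], [0.684, -0.152, 0.713], [0.729, 0.169, -0.663]]
tool->goal rotvec (tool axes, deg) [  -8.1   -2.6 -167.5]
```

```bash
python3 -m handwheel '[[[-24,-3,-17],0,255],[[-32,-4,-23],0,255],[[-32,-4,-23],0,255],[[-32,-4,-23],0,255],[[-32,-4,-23],0,255]]'>/dev/null;python3 -m handwheel '[[[-32,-4,-23],0,255],[[-32,-4,-23],0,255],[[-32,-4,-23],0,255],[[-32,-4,-21],0,255],[[-32,-4,-21],0,255]]'>/dev/null; python3 h.py
```

```text
t 20.1 p [0.552 0.545 0.341] tilt 50.2 az 71.2 tiltvec 16.2 47.6 q [0.383 0.181 1.626 0.857 0.88  0.044] F [ 0.4 -0.3 -0.6] op 0.68
[[-0.038, 0.968, 0.247], [0.667, -0.16, 0.728], [0.744, 0.193, -0.64]]
```

```bash
python3 -m handwheel '[[[-32,-4,-21],0,255],[[-32,-4,-21],0,255],[[-20,-2,-12],0.06,255],[[0,0,0],0.125,255],[[0,0,0],0.125,255]]'>/dev/null;python3 -m handwheel '[[[0,0,0],0.125,255],[[0,0,0],0.125,255],[[0,0,0],0.125,255],[[0,0,0],0.125,255],[[0,0,0],0.125,255]]'>/dev/null; python3 h.py;python3 -m handwheel '[[[0,0,0],0.125,255],[[0,0,0],0.125,255],[[0,0,0],0.125,255],[[0,0,0],0.125,255],[[0,0,0],0.125,255]]'>/dev/null; python3 goal.py
```

```text
t 20.93 p [0.534 0.437 0.32 ] tilt 50.8 az 69.1 tiltvec 18.1 47.5 q [0.2   0.034 1.838 0.939 0.948 0.773] F [ 0.8  0.5 -1.4] op 0.675
[[0.75, 0.601, 0.277], [0.248, -0.643, 0.724], [0.613, -0.475, -0.631]]
goal Rp [[-0.164, -0.951, 0.263], [-0.564, 0.309, 0.767], [-0.81, -0.022, -0.587]] tilt 54.1 71.1 17.5 51.2
t 21.35 p [0.537 0.436 0.328] tilt 51.3 az 68.2 tiltvec 19.0 47.6 q [0.199 0.024 1.836 0.939 0.943 1.405] F [-0.   0.7 -2.1] op 0.676
[[0.956, 0.05, 0.289], [-0.185, -0.664, 0.724], [0.228, -0.746, -0.626]]
tool->goal rotvec (tool axes, deg) [  1.1  -4.  103.6]
```

```bash
python3 -m handwheel '[[[0,0,0],0.125,255],[[0,0,0],0.125,255],[[0,0,0],0.125,255],[[0,0,0],0.125,255],[[0,0,0],0.125,255]]'>/dev/null;python3 -m handwheel '[[[0,0,0],0.125,255],[[0,0,0],0.125,255],[[0,0,0],0.125,255],[[0,0,0],0.125,255],[[0,0,0],0.125,255]]'>/dev/null; python3 goal.py;python3 -m handwheel '[[[0,0,0],0.125,255],[[0,0,0],0.125,255],[[0,0,0],0.125,255],[[0,0,0],0.1,255]]'>/dev/null; python3 goal.py
```

```text
goal Rp [[-0.164, -0.951, 0.263], [-0.564, 0.309, 0.767], [-0.81, -0.022, -0.587]] tilt 54.1 71.1 17.5 51.2
t 22.18 p [0.542 0.434 0.343] tilt 52.1 az 66.6 tiltvec 20.7 47.8 q [0.197 0.005 1.831 0.939 0.934 2.669] F [ 0.7  0.5 -0.1] op 0.682
[[0.348, -0.883, 0.314], [-0.69, -0.015, 0.724], [-0.635, -0.468, -0.614]]
tool->goal rotvec (tool axes, deg) [-2.8 -3.1 32.1]
goal Rp [[-0.164, -0.951, 0.263], [-0.564, 0.309, 0.767], [-0.81, -0.022, -0.587]] tilt 54.1 71.1 17.5 51.2
t 22.52 p [0.544 0.431 0.346] tilt 53.0 az 66.0 tiltvec 21.5 48.4 q [ 1.870e-01 -1.000e-03  1.838e+00  9.580e-01  9.310e-01  3.119e+00] F [ 0.  -0.1 -0.9] op 0.681
[[-0.083, -0.942, 0.324], [-0.612, 0.305, 0.73], [-0.786, -0.138, -0.602]]
tool->goal rotvec (tool axes, deg) [-3.9 -1.5  5.4]
```

```bash
python3 -m handwheel '[[[28,2,-1],-0.02,255],[[38,2,-1],0,255],[[38,2,-1],0.0,255],[[38,2,-1],0.02,255],[[38,2,-1],0.03,255]]'>/dev/null; python3 goal.py;python3 -m handwheel '[[[30,2,-1],0.04,255],[[20,2,-1],0.02,255]]'>/dev/null; python3 goal.py
python3 - <<'E'
from h import *
p,d=snapshot('top');q,e=snapshot('side');np.save('pics/top3.npy',d);np.save('pics/side3.npy',e)
cv2.imwrite('pics/t3.png',np.hstack([cv2.resize(p[180:330,110:260],(400,400)),cv2.resize(q[90:290,150:350],(400,400))])[:,:,::-1])
E
```

```text
goal Rp [[-0.164, -0.951, 0.263], [-0.564, 0.309, 0.767], [-0.81, -0.022, -0.587]] tilt 54.1 71.1 17.5 51.2
t 22.93 p [0.528 0.32  0.219] tilt 54.0 az 64.7 tiltvec 23.1 48.8 q [-0.062  0.059  2.079  1.152  0.966  2.649] F [ 0.4 -0.2 -1.4] op 0.68
[[-0.083, -0.935, 0.346], [-0.6, 0.324, 0.732], [-0.796, -0.146, -0.588]]
tool->goal rotvec (tool axes, deg) [-5.1 -0.6  5.1]
goal Rp [[-0.164, -0.951, 0.263], [-0.564, 0.309, 0.767], [-0.81, -0.022, -0.587]] tilt 54.1 71.1 17.5 51.2
t 23.1 p [0.519 0.286 0.178] tilt 54.0 az 64.3 tiltvec 23.4 48.6 q [-0.145  0.109  2.135  1.19   0.981  2.561] F [-0.3  0.4 -1.5] op 0.677
[[-0.142, -0.926, 0.351], [-0.58, 0.365, 0.729], [-0.802, -0.1, -0.588]]
tool->goal rotvec (tool axes, deg) [-5.5 -0.6  1.5]
```

View pics/t3.png

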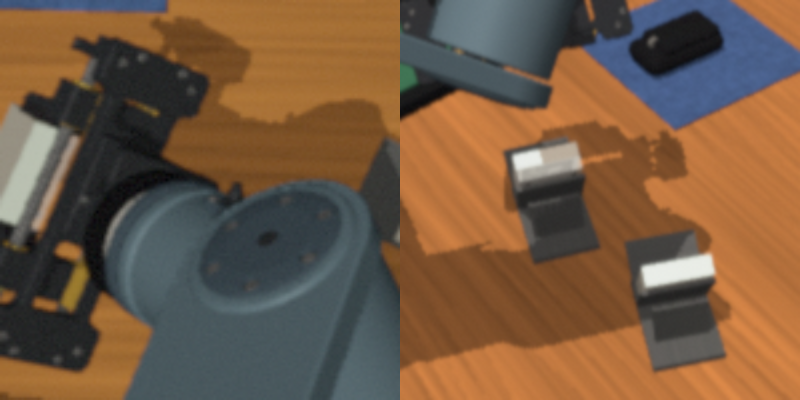

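```bash
cat > place.py <<'E'
from goal import *
def boxpose(o,R):
    B=R@Rg.T@Bg; c=o['position']+B@np.array([-.0035,0,.006]); return c,B   # shut-box middle, axes
Ct=np.array([.4891,.2247,.064]); n=-Bt[:,2]
def rep(Ct=Ct):
    o,R=err();c,B=boxpose(o,R)
    print('box rotvec in target axes deg',np.degrees(Ro.from_matrix(Bt.T@B).as_rotvec()).round(1))
    # 8 corners in stacked frame: x from lip(0=at lip level of turned box low edge), y lateral, h height over the turned face
    for nm,s in(('lowL',(45,-30)),('lowR',(45,30)),('topL',(-45,-30)),('topR',(-45,30))):
        v=Bt.T@(c+B@(np.array([s[0],s[1],13])/1e3)-Ct)*1e3; print(nm,'x',(v[0]-s[0]).round(1),'y',(v[1]-s[1]).round(1),'h',(-v[2]).round(1))
    g=Ct+13e-3*n; d=g-c
    print('centre delta world mm',(d*1e3).round(1),'in tool',(R.T@d*1e3).round(1),' unit tool axes: xs',(R.T@Bt[:,0]).round(2),'ys',(R.T@Bt[:,1]).round(2),'n',(R.T@n).round(2))
    return c,B
if __name__=='__main__': rep()
E
python3 - <<'E'
from place import *
c,B=rep()
d=np.load('pics/top3.npy');W=world('top',d)
face(W,(60,135,190,290),(98,112,235,255))
print('pred base face centre',(c-B[:,2]*.013).round(4),'n',(-B[:,2]).round(3))
E
```

```text
t 23.2 p [0.518 0.286 0.177] tilt 53.9 az 64.4 tiltvec 23.3 48.6 q [-0.145  0.111  2.135  1.189  0.981  2.562] F [ 1.  -0.1 -1.3] op 0.678
[[-0.145, -0.926, 0.349], [-0.58, 0.365, 0.728], [-0.802, -0.097, -0.59]]
tool->goal rotvec (tool axes, deg) [-5.4 -0.6  1.4]
box rotvec in target axes deg [ 0.5 -0.5  5.5]
lowL x -54.5 y 12.5 h 101.0
lowR x -60.3 y 12.3 h 100.6
topL x -54.2 y 3.8 h 101.9
topR x -59.9 y 3.6 h 101.5
centre delta world mm [ -23.2  -45.  -105. ] in tool [113.6  15.2  21. ]  unit tool axes: xs [0.31 0.11 0.94] ys [ 0.04 -0.99  0.11] n [-0.95 -0.01  0.32]
 n [0.129 0.882 0.453] tilt 63.1 az 81.7 std mm 2.95 npts 246
 lo/hi mm [-147.3  -69.2] [-35.5  36.8] rect 154.2 34.3 40.6
 centre [0.4964 0.2884 0.1981] xv [ 0.065  0.448 -0.892]
pred base face centre [0.519  0.2899 0.1838] n [0.263 0.781 0.568]
```

```bash
python3 -m handwheel '[[[26,6,4],0,255],[[28,6,5],0,255],[[4,2,3],0,255]]'>/dev/null
python3 - <<'E'
from place import *
p,d=snapshot('top');W=world('top',d)
c,B=rep()
cp=camera_params('top');T=np.linalg.inv(cp['T']);Kc=np.array(cp['camera_matrix'])
def pix(P): q=T[:3,:3]@P+T[:3,3];q=Kc@q;return (q[:2]/q[2]).round(0)
f=c-B[:,2]*.013
print('pred corners px',[pix(f+B@np.array([a,b,0])).tolist() for a,b in((.045,.03),(.045,-.03),(-.045,.03),(-.045,-.03))])
u0,v0=map(int,pix(f+B[:,0]*.02)); m,nn,s=planefit(W,(u0-5,u0+6,v0-10,v0+11)); print('fit',m.round(4),nn.round(3),s,'pred n',(-B[:,2]).round(3),'height err mm',((m-f)@-B[:,2]*1e3).round(1))
cv2.imwrite('pics/t4.png',cv2.resize(p[200:320,90:230],(700,600))[:,:,::-1])
E
```

```text
t 23.5 p [0.508 0.266 0.128] tilt 54.2 az 63.6 tiltvec 24.1 48.5 q [-0.201  0.201  2.182  1.26   0.967  2.372] F [-0.2 -0.2 -1.5] op 0.676
[[-0.133, -0.923, 0.36], [-0.581, 0.367, 0.726], [-0.803, -0.113, -0.586]]
tool->goal rotvec (tool axes, deg) [-6.  -0.5  2. ]
box rotvec in target axes deg [ 0.  -0.4  6.4]
lowL x -27.3 y 9.7 h 54.3
lowR x -33.9 y 9.3 h 54.2
topL x -26.8 y -0.3 h 54.8
topR x -33.4 y -0.7 h 54.8
centre delta world mm [-12.7 -24.5 -56.1] in tool [61.   9.1 10.5]  unit tool axes: xs [0.31 0.13 0.94] ys [ 0.05 -0.99  0.12] n [-0.95 -0.01  0.32]
pred corners px [[135.0, 229.0], [121.0, 260.0], [146.0, 237.0], [131.0, 271.0]]
fit [0.5192 0.2909 0.0869] [0.216 0.871 0.442] 0.0026232889158668187 pred n [0.255 0.781 0.57 ] height err mm -7.9
```

View pics/t4.png

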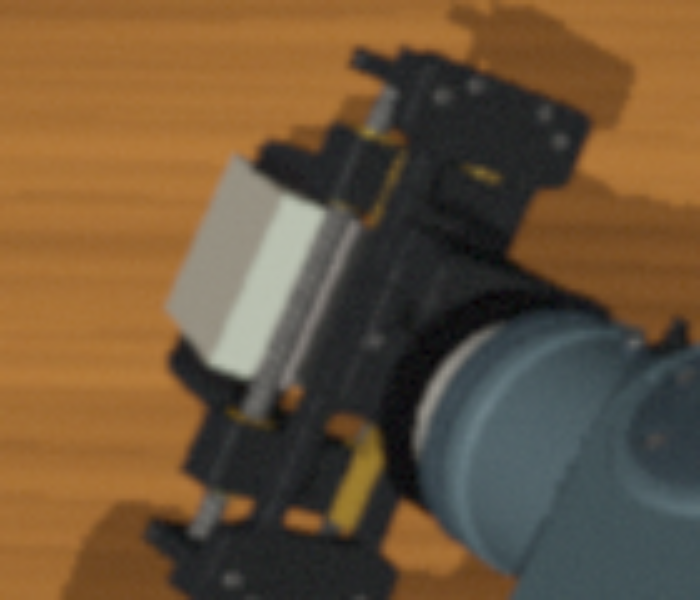

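```bash
python3 -m handwheel '[[[22,5,2],0,255],[[24,5,3],0,255],[[6,1,1],0,255]]'>/dev/null; python3 place.py
```

```text
t 23.75 p [0.499 0.245 0.088] tilt 54.4 az 63.2 tiltvec 24.6 48.6 q [-0.262  0.296  2.205  1.308  0.969  2.204] F [-0.   0.5 -1.8] op 0.677
[[-0.12, -0.922, 0.367], [-0.583, 0.365, 0.726], [-0.803, -0.127, -0.582]]
tool->goal rotvec (tool axes, deg) [-6.4 -0.3  2.7]
box rotvec in target axes deg [-0.5 -0.2  7. ]
lowL x -7.0 y 8.8 h 12.5
lowR x -14.2 y 8.4 h 13.1
topL x -6.3 y -2.1 h 12.8
topR x -13.6 y -2.6 h 13.3
centre delta world mm [ -4.3  -3.5 -15.8] in tool [15.3  4.7  5. ]  unit tool axes: xs [0.32 0.14 0.94] ys [ 0.07 -0.99  0.12] n [-0.95 -0.02  0.32]
```

```bash
python3 -m handwheel '[[[6,4,-1],0,255],[[5,4,-1],0,255]]'>/dev/null; python3 place.py
```

```text
t 23.92 p [0.493 0.24  0.082] tilt 54.5 az 63.0 tiltvec 24.8 48.6 q [-0.28   0.304  2.221  1.315  0.973  2.167] F [-0.8  0.3 -0.9] op 0.679
[[-0.117, -0.922, 0.37], [-0.583, 0.365, 0.726], [-0.804, -0.131, -0.58]]
tool->goal rotvec (tool axes, deg) [-6.6 -0.2  3. ]
box rotvec in target axes deg [-0.7 -0.1  7.2]
lowL x -5.5 y 4.3 h 3.6
lowR x -13.0 y 3.9 h 4.3
topL x -4.9 y -6.9 h 3.7
topR x -12.4 y -7.4 h 4.4
centre delta world mm [ 2.2  1.2 -9.6] in tool [ 6.7 -0.3  7.3]  unit tool axes: xs [0.32 0.14 0.94] ys [ 0.07 -0.99  0.13] n [-0.95 -0.02  0.32]
```

```bash
python3 -m handwheel '[[[4,2,0],0,255],[[3,1,1],0,255]]'>/dev/null; python3 place.py | grep -v Rp
```

```text
t 24.08 p [0.491 0.239 0.079] tilt 54.9 az 62.9 tiltvec 25.0 48.9 q [-0.287  0.314  2.225  1.325  0.978  2.142] F [-0.1  5.7 14.2] op 0.676
[[-0.111, -0.921, 0.372], [-0.58, 0.364, 0.729], [-0.807, -0.135, -0.574]]
tool->goal rotvec (tool axes, deg) [-6.7  0.2  3.2]
box rotvec in target axes deg [-0.8  0.3  7.3]
lowL x -3.9 y 3.7 h 1.2
lowR x -11.6 y 3.2 h 2.0
topL x -3.2 y -7.9 h 0.7
topR x -10.9 y -8.3 h 1.5
centre delta world mm [ 3.4  2.2 -6.9] in tool [ 3.9 -1.4  6.9]  unit tool axes: xs [0.32 0.15 0.93] ys [ 0.07 -0.99  0.13] n [-0.94 -0.03  0.33]
```

```bash
python3 -m handwheel '[[[-1,0,-0.5],0,255],[[0,0,0],0,0],[[0,0,0],0,0],[[0,0,0],0,0],[[0,0,0],0,0]]'
python3 - <<'E'
from h import *
p,d=snapshot('top');q,e=snapshot('side')
cv2.imwrite('pics/t5.png',np.hstack([cv2.resize(p[200:320,110:230],(400,400)),cv2.resize(q[110:260,170:320],(400,400))])[:,:,::-1])
E
```

```text
time: 24.5
position: [0.4937, 0.2399, 0.0838]
tcp_rot: [0.414, -0.525, 0.714, 0.206]
force: [0.1, -0.2, 0.5]
opening: 0.956
```

View pics/t5.png

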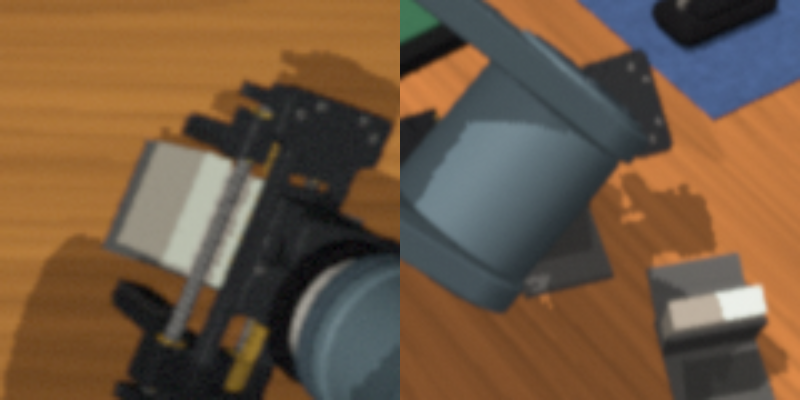

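```bash
python3 -m handwheel '[[[0,0,-15],0,0],[[0,0,-25],0,0],[[0,0,-30],0,0],[[-5,0,-30],0,0],[[-15,0,-30],0,0]]'; python3 -m handwheel '[[[-30,0,-25],0,0],[[-30,0,-25],0,0],[[-30,0,-25],0,0],[[-30,0,-25],0,0],[[-20,0,-10],0,0]]'
python3 - <<'E'
from h import *
p,d=snapshot('top');q,e=snapshot('side');W=world('top',d);np.save('pics/top6.npy',d);cv2.imwrite('pics/top6.png',p[:,:,::-1])
cv2.imwrite('pics/t6.png',np.hstack([cv2.resize(p[200:320,120:240],(400,400)),cv2.resize(q[110:260,170:320],(400,400))])[:,:,::-1])
st()
E
```

```text
time: 25.02
position: [0.4418, 0.1572, 0.1716]
tcp_rot: [0.41, -0.525, 0.715, 0.212]
force: [0.2, -0.5, 1.2]
opening: 1.001
time: 25.43
position: [0.4143, 0.1547, 0.3545]
tcp_rot: [0.407, -0.522, 0.719, 0.211]
force: [0.7, 0.5, 0.8]
opening: 1.0
t 25.53 p [0.415 0.155 0.355] tilt 54.6 az 63.3 tiltvec 24.6 48.8 q [-0.625 -0.497  2.222  0.937  1.609  2.769] F [ 0.4 -0.1 -0.2] op 1.001
[[-0.119, -0.923, 0.367], [-0.58, 0.364, 0.728], [-0.806, -0.126, -0.579]]
```

View pics/t6.png

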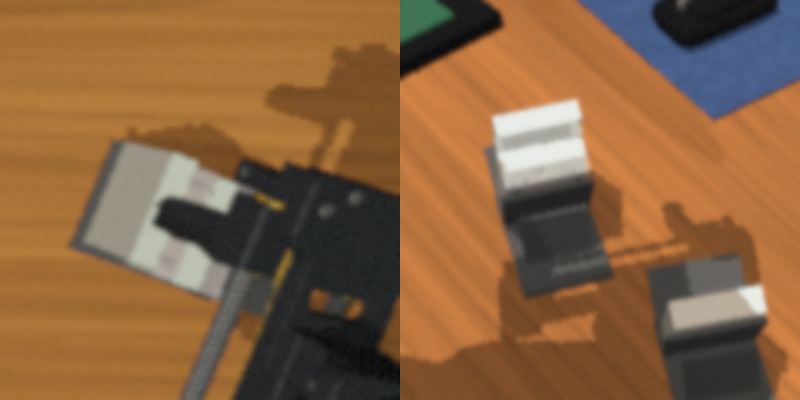

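```bash
python3 -m handwheel '[[[10,-14,-35],0,0],[[10,-14,-35],0,0],[[10,-14,-35],0,0],[[10,-14,-35],0,0],[[0,0,0],0,0]]'
python3 - <<'E'
from h import *
p,d=snapshot('top');q,e=snapshot('side');W=world('top',d)
t0=np.load('pics/top0.npy');W0=world('top',t0)
a=p[200:320,120:240]
cv2.imwrite('pics/t7.png',np.hstack([cv2.resize(a,(400,400)),cv2.resize(q[130:210,190:270],(400,400))])[:,:,::-1])
c,n,xv=face(W,(135,225,235,305),(150,163,250,272))
Ct=np.array([.4891,.2247,.064]);nt=np.array([.253,.778,.575]);xt=np.array([.178,.547,-.818]);yt=np.cross(-nt,xt)
print('offset vs turned: x,y,n mm',[round(float((c-Ct)@v*1e3),1) for v in(xt,yt,nt)],'yaw',np.degrees(np.arctan2(n[1],n[0])-np.arctan2(nt[1],nt[0])).round(1))
s=slice(225,295),slice(235,315);dd=(d-t0)[s];print('tray depth change median/95% mm',np.median(abs(dd))*1e3,np.percentile(abs(dd),95)*1e3)
E
```

```text
time: 25.95
position: [0.4077, 0.0091, 0.4083]
tcp_rot: [0.406, -0.527, 0.715, 0.214]
force: [0.6, -0.1, -0.2]
opening: 0.999
 n [0.26  0.778 0.572] tilt 55.1 az 71.6 std mm 0.41 npts 583
 lo/hi mm [-50.1 -28.2] [46.  33.5] rect 98.1 66.4 0.0
 centre [0.4978 0.2444 0.0786] xv [ 0.181  0.542 -0.82 ]
offset vs turned: x,y,n mm [0.4, 2.1, 26.0] yaw -0.4
tray depth change median/95% mm 2.1008253 440.5401
```

View pics/t7.png

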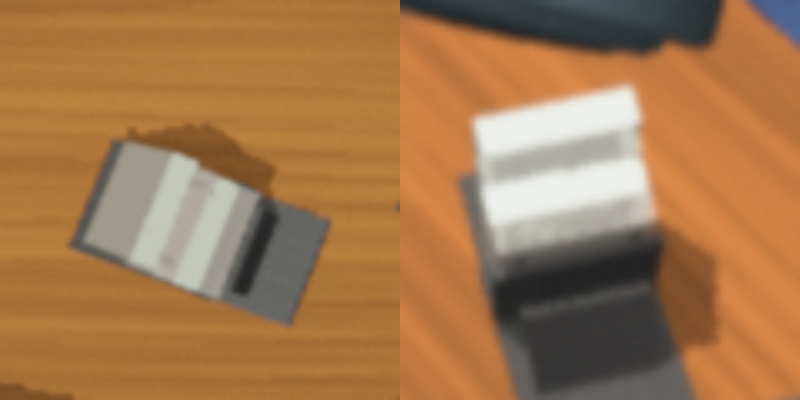

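```bash
python3 -c "
from bench import env;print(env.close_job())"
```

```text
the job is handed in; nothing more can be done
None
```

The box is turned over and stacked lid-down on the other box, with its lower edge on the lip. I handed the job in at about 26 s of the 42 s allowed.

**How it was done:** the rows can't command a tilt, so I tilted the tool by pushing against the arm's reach limits. I gripped base and lid together across the seam, made the half turn about the tool axis and lowered the box onto the stack. Then I opened the fingers and backed away.

**Last checks:**
- **Fit:** the upper box's face sits 26.0 mm above the face of the box beneath (26 mm expected). It is 0.4 mm off along the slope and about 2 mm off sideways, and its tilt is 55.1°. It was about 7° out of square when I released it, but settled flat against the lip with no visible rotation left.
- **Lid:** it looks shut in the final picture.
- **Robot:** the gripper was clear and touching nothing.

**Doubtful or not confirmed:**
- **Joint range:** while tilting, joint 3 read 0.297 against a lower limit of 0.30, and joint 2 read -0.895 against -0.89. Whether that counts as passing the range depends on rounding or tolerance.
- **Wrist force:** it peaked at a measured 57 N when the arm ran into a joint limit in free air. At placing it was about 15 N.
- **Tray:** the arm partly hid the tray in the last depth image, so that comparison was not usable. My paths stayed well above the tray and nothing touched it that I saw.
- **Box underneath:** I did not re-measure it directly after stacking. I judged that it hadn't moved from the final picture and the 26.0 mm height.

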